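# Hold the hidden bolt head behind the bench bracket

## Robot

A 6-joint arm with a two-finger parallel gripper is mounted at the origin on the work surface. World frame = base frame: x ahead of the robot, y to its left, z up, the work surface at z = 0. Lengths are in mm, angles in degrees, forces in N, time in s.
With the tool pointing down it reaches from about 375 to 975 mm from the base axis. Payload 3.8 kg.
Tool frame: the origin (TCP) lies at the very end of the fingers, on their centre line; the grasp point (between the pads) lies 19 mm behind it; z points along the fingers, x is the direction in which the jaws open and shut, and the axes are right-handed (so a half turn about z gives the same grasp; the last joint's range is limited). The gripper opens to 85 mm and grips with 20 to 120 N. Pads are 22 mm wide; open, the fingers measure 114 mm over their backs; the gripper's body (76 mm by 85 mm) begins 54 mm behind the grasp point. The pads swing forward as they close: fully open they stand 13 mm farther back than shut.
Start: joints at [-72.359, 15.12, 91.902, -0, 72.978, -2.114], TCP at [228.15, -635.268, 231.28] pointing down, gripper open.
Joint ranges: [-150.88, 150.88], [-54.13, 125.18], [17.81, 147.31], [-75.09, 255.09], [0, 152.58], [-146.25, 146.25]. Speed limits (degrees/s): [147.25, 147.25, 180, 180, 180, 180].

## Interface

Orientations are given as a 3x3 rotation matrix whose columns are the frame's x, y, z axes.
In Python, from cell import robot gives the robot as it stands. Calls block until the motion is done:
- robot.goto(position, orientation): joint-space move of the TCP to a pose.
- robot.servo_line(position, frame=None, v=150, contact_N=None): straight line of the TCP; frame=None keeps the orientation; v is the mean speed in mm/s. With contact_N (N) it stops when the force on the tool has changed by that much, and returns True; else False.
- robot.goto_joints(angles): joint-space move.
- robot.open() and robot.close(squeeze=None): open the fingers fully, or close them until they stop; squeeze is the grip in N (None keeps the last).
- robot.dwell(seconds).
- robot.ik(position, orientation): joint angles nearest the present ones, or None.
- robot.camera(name): name is "scene" or "side" or "wrist"; returns a dict with "pixels" (420x560x3 uint8, blue, green, red), "K" (3x3 intrinsics, pixels), "T" (4x4, takes a point from camera to world coordinates). Camera axes: x right, y down, z forward; pixel columns grow to the right and rows downward; lengths in mm; the calibration is good to about 2 mm. The wrist camera is an equidistant fisheye: a pixel r from the principal point sees the ray r / f radians off the axis. A picture is of the moment at which its call begins. There is no depth.
A pose or a line that the arm cannot do raises robot.MotionError and nothing moves.
- robot.hand_in(): hands the job in, once; it reports no verdict.
Trained networks look in a picture, given as the dict that the camera call returned (one of the last four; its "shot" number tells which), for a name from the list of things; names that differ only in an ending like _2 or _b are one class to them, and where a whole thing is asked for, a point or a joint stands for the part that bears it (a point fixed in the world has none). Each returns a list of dicts, best first, with "p" (0 to 1); they miss things now and then, are a little off and sometimes report something else, mostly with a low value. They report only what shows in the picture. A call takes as long as a camera call. They do not tell look-alikes from the thing itself.
- robot.find_in(picture, target): "bbox" ([left, top, width, height] in pixels, round what is visible of it).
- robot.landmark_of(picture, target): "position" ([row, column] in pixels: a listed point, or the origin of a listed thing).
Readings, each from a call of its own:
- robot.read_time_s(): time.
- robot.read_joint_positions(): joint angles.
- robot.read_dq(): joint speeds.
- robot.read_effort(): joint torques, N m.
- robot.read_eef_pos(): TCP position.
- robot.read_ee_rot(): TCP orientation.
- robot.read_contact_force(): force on the tool from outside, world axes, zero at the start.
- robot.read_ft_torque(): the same for the moment, N m.
- robot.read_grip_width(): finger opening in mm.
Only numpy, scipy, OpenCV 4.12 (cv2) and the standard library are available. Lean on these libraries where they do the work, as an engineer would, in place of code of your own. Each camera call takes 0.05 s, during which the arm holds its last target.

## Task

The nut runner on the bench bracket is dragging the bolt slowly round with the nut; the bolt's head is hidden in the narrow gap behind the bracket's front plate, and ear defenders are parked astride the bracket in the way. Lift the ear defenders off and hang them over the rail, one cup on each side of the bar, let go of them, then reach down into the gap, take the bolt head squarely between the fingers and hold it so that it stops turning. Finish while still holding the bolt head, with the ear defenders hanging still and everything else on the bench left where it was.

Things in the scene. Friction and masses are not known exactly. Their poses are not given: they have to be found in the camera images.
- bracket: Fixed dark steel U bracket, open at top and ends, left or right on the bench. Origin: on the bench under the middle of the gap; x from front to back plate, z up. Upright plates 6 mm thick, 76 mm long along y, 90 mm high; gap 50 mm wide (x -25 to 25 mm), floor 6 mm high. The front plate carries the bolt; a black nut runner (48 mm thick, top at 84 mm) lies in front of it to x = -150 mm.
- bolt: The steel bolt, its axis along the bracket's x, 60 mm above the bench; the origin lies on the axis in the middle of the gap. It turns with joint drive about its x axis; use bolt_head for the place to grip.
- bolt_head (a point): Centre of the hexagon head, 60 mm above the bench, 30 mm below the plates' tops. Head 30 mm over flats, 34.6 over corners, 14 mm thick along its axis, held 12 mm off the front plate by a collar. From this point 19 mm to the front plate, 31 mm to the back plate. Grip from above, fingers closing along the bracket's y (nothing beside it there), middle of the pads at this point.
- drive (a joint): Turn of the bolt about its axis, rad. The runner turns it at about 0.12 rad/s, pushing with about 0.2 N m, as long as it is not held. Two flats face along the bracket's y at 0 and every 1.047 rad. The head may settle up to 0.5 rad round on to its flats as the fingers close; a grip of 40 to 60 N holds it.
- ear_defenders: Loose rigid ear defenders, 140 to 240 g: white cups, black band. They start astride the bracket, standing on the cups. Origin: midway between the cups' undersides; z up, y from cup to cup. 152 mm over the cups, 96 mm between them, cups 65 mm (x) by 80 mm high, whole height 152 mm. Cushion on top 24 mm (x) by 50 mm (y), 134 to 152 mm above the origin: grip it across x from above.
- crown (a point): Middle of the flat underside of the band's crown, 134 mm above the ear defenders' origin, under the 18 mm high cushion. This face rests on the bar when they hang; when held from above, keep the fingertips above this level, or they meet the bar.
- rail: Fixed steel rail: a bar 12 mm thick along the body's y on two posts 240 mm apart, bar axis 155 mm above the bench. Origin: on the bench under the middle of the bar. Yaw up to 0.35 rad; on the other side of the bench from the bracket.
- rail_mid (a point): Middle of the bar, on its axis, 155 mm above the bench; x level across the bar, y along it, z up. The ear defenders hang with their own x along the bar (their y across it).
- spanner: Loose spanner lying behind the bracket; leave alone.
- spare_nut: Loose round steel collar 28 mm wide lying behind the bracket; leave alone.
- tape_roll: Roll of masking tape 80 mm wide, 24 mm high, lying in front of the rail; leave alone.
- paint_tin: Tin 84 mm wide, 100 mm high, at the back of the bench; leave alone.
- thinner_jar: Jar 60 mm wide, 110 mm high, on the left; leave alone.
- mixing_cup: White cup 80 mm wide, 100 mm high, on the right; leave alone.
- gun_cup: Aluminium spray-gun cup 84 mm wide, 115 mm high, on the left; leave alone.
Things that resemble listed ones, but are neither listed nor needed, are in the scene too. What is shaped like the ear_defenders but orange or red is not meant.

How it is judged (in metres and radians):
On the way, in this order (a step that is already met when the one before it is completed fails the run):
1. the ear defenders hang still on the rail, let go (contact force between ear_defenders and rail above 0.4 N and contact force between ear_defenders and the arm below 0.1 N and contact force between ear_defenders and the fingers below 0.1 N and x of crown in the frame of rail_mid between -0.03 and 0.03 m and y of crown in the frame of rail_mid between -0.1 and 0.1 m and z of crown in the frame of rail_mid between -0.01 and 0.03 m and angle between ear_defenders's own z axis and vertical below 0.35 rad and height (world z) of ear_defenders above 0.012 m and linear speed of ear_defenders below 0.05 m/s), for 0.2 s.
2. the bolt head is gripped and no longer turns (distance between the grasp point and bolt_head below 0.024 m and contact force between the fingers and bolt above 8 N and velocity of joint drive between -0.03 and 0.03 rad/s), for 0.3 s.
At the end, for the whole second after the job is handed in: Finger pads' midpoint within 24 mm of the bolt head's centre, pressing it with over 8 N, bolt slower than 0.03 rad/s. Ear defenders on the bar (within 30 mm across, 100 mm along of its middle), tilt under 0.35 rad, over 12 mm off the bench, under 0.05 m/s, untouched by the robot (all of step 1 and all of step 2); the arm keeps its last pose, push and grip.
It fails at once if something else on the bench is disturbed (moved more than 30 mm) (distance of any of spanner, spare_nut, tape_roll, paint_tin, thinner_jar, mixing_cup, gun_cup from where it was at the start of the episode above 0.03 m).
It also fails if it takes over 61 s, if anything falls off the work surface, if the arm or the gripper's body presses on something with over 40 N, if the wrist force passes 120 N, or if a joint passes its speed limit or range.

## Working session

There is one attempt and no reset: what is moved stays moved. The work goes in short steps, each a Python script; the robot and the scene stay as the last script left them, time stands still between calls to the robot, and variables do not carry over. Pictures are saved under pics/ and viewed, and the job is handed in when it is done.

```bash
ls; mkdir -p pics
python3 - <<'E'
from cell import robot
import cv2
for n in ["scene","side","wrist"]:
    c=robot.camera(n); cv2.imwrite(f"pics/a_{n}.png",c["pixels"]); print(n,c["K"].tolist(),c["T"].round(3).tolist())
    if n!="wrist":
        for t in ["ear_defenders","bracket","rail","crown","rail_mid","bolt_head"]:
            try: print(t,[(d['bbox'],round(d['p'],2)) for d in robot.find_in(c,t)][:4])
            except Exception as e: print(t,e)
            try: print(t,[(d['position'],round(d['p'],2)) for d in robot.landmark_of(c,t)][:4])
            except Exception as e: print(t,e)
print(robot.read_time_s())
E
```

```text
pics
scene [[544.1819171267437, 0.0, 284.54059299576363], [0.0, 544.1819171267437, 220.83341175060096], [0.0, 0.0, 1.0]] [[-0.204, 0.542, -0.815, 1663.881], [0.979, 0.126, -0.161, 287.63], [0.016, -0.831, -0.556, 920.688], [0.0, 0.0, 0.0, 1.0]]
ear_defenders [([172.0, 149.3, 49.2, 54.3], 0.98), ([343.7, 186.9, 52.4, 47.2], 0.92), ([442.5, 270.9, 76.9, 65.1], 0.92), ([275.9, 226.2, 65.8, 51.5], 0.83)]
ear_defenders [([195.0, 198.8], 0.85), ([264.9, 415.1], 0.24)]
bracket [([291.8, 217.5, 34.7, 69.8], 0.89)]
bracket [([273.4, 305.3], 0.66)]
rail [([144.9, 196.6, 99.8, 69.8], 0.93), ([209.4, 281.6, 39.3, 34.6], 0.37)]
rail []
crown [([342.6, 184.0, 58.6, 51.8], 0.82), ([444.1, 270.2, 73.3, 69.2], 0.79), ([280.0, 223.6, 56.1, 57.4], 0.68), ([172.8, 149.2, 47.0, 51.1], 0.6)]
crown [([159.5, 195.0], 0.9), ([280.1, 490.6], 0.66), ([192.3, 372.4], 0.64), ([232.6, 310.7], 0.56)]
rail_mid [([143.4, 193.5, 99.5, 69.9], 0.59)]
rail_mid [([200.6, 187.9], 0.67)]
bolt_head [([305.1, 233.6, 7.7, 15.5], 0.69), ([274.5, 289.6, 68.9, 11.9], 0.57), ([145.1, 194.2, 97.9, 71.1], 0.34)]
bolt_head [([251.3,
[... 712 characters left out ...]
.0, 106.9, 12.3, 45.9], 0.95), ([198.8, 150.6, 27.5, 61.4], 0.79), ([129.8, 300.8, 78.3, 67.4], 0.72), ([272.3, 172.3, 32.2, 60.4], 0.7)]
crown [([157.6, 203.9], 0.9), ([310.5, 159.8], 0.75), ([113.2, 306.8], 0.7), ([186.8, 286.7], 0.64)]
rail_mid [([277.1, 223.6, 44.8, 134.9], 0.72), ([337.9, 351.7, 47.6, 55.3], 0.34)]
rail_mid []
bolt_head [([265.8, 197.4, 26.3, 14.5], 0.74), ([274.4, 224.5, 47.8, 134.1], 0.25)]
bolt_head [([203.2, 285.6], 0.71)]
wrist [[325.19226210127806, 0.0, 276.43148746824215], [0.0, 325.19226210127806, 209.06419636446296], [0.0, 0.0, 1.0]] [[0.337, -0.9, -0.277, 299.863], [-0.941, -0.323, -0.097, -609.953], [-0.001, 0.293, -0.956, 374.339], [0.0, 0.0, 0.0, 1.0]]
1.35
```

View pics/a_scene.png

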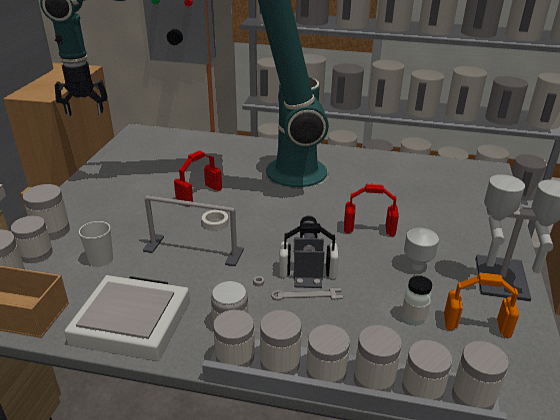

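View pics/a_side.png

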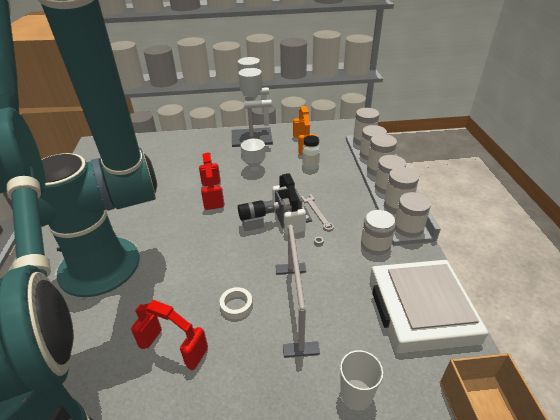

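View pics/a_wrist.png

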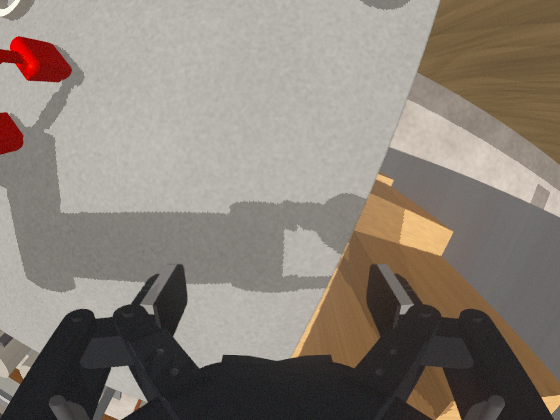

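Candidates for the ear defenders: in the scene view, the white and black pair on the bracket at (310,252), red pairs at (198,178) and (371,208), and an orange pair at (482,302). In the side view these are at (290,205), (170,335), (210,183) and (302,130). I choose the white and black pair on the bracket, check it in a crop and triangulate.

```bash
cat > h.py <<'E'
import numpy as np, cv2
from scipy.optimize import least_squares
def ray(c,u,v):
    K,T=c["K"],c["T"]; d=T[:3,:3]@np.array([(u-K[0,2])/K[0,0],(v-K[1,2])/K[1,1],1]); return T[:3,3],d/np.linalg.norm(d)
def onz(c,u,v,z):
    o,d=ray(c,u,v); return o+d*(z-o[2])/d[2]
def fray(c,u,v):
    K,T=c["K"],c["T"]; x=u-K[0,2];y=v-K[1,2]; r=np.hypot(x,y); th=r/K[0,0]
    d=np.array([np.sin(th)*x/r,np.sin(th)*y/r,np.cos(th)]) if r>0 else np.array([0,0,1.])
    return T[:3,3],T[:3,:3]@d
def fonz(c,u,v,z):
    o,d=fray(c,u,v); return o+d*(z-o[2])/d[2]
def proj(c,P):
    T=np.linalg.inv(c["T"]);p=T[:3,:3]@np.asarray(P,float)+T[:3,3];q=c["K"]@p;return q[:2]/q[2]
def fproj(c,P):
    T=np.linalg.inv(c["T"]);p=T[:3,:3]@np.asarray(P,float)+T[:3,3]
    r=np.hypot(p[0],p[1]);th=np.arctan2(r,p[2]);return np.array([c["K"][0,2]+c["K"][0,0]*th*p[0]/r,c["K"][1,2]+c["K"][0,0]*th*p[1]/r])
def tri(rays):
    A=np.zeros((3,3));b=np.zeros(3)
    for o,d in rays:
        M=np.eye(3)-np.outer(d,d);A+=M;b+=M@o
    X=np.linalg.solve(A,b); return X,[np.linalg.norm((np.eye(3)-np.outer(d,d))@(X-o)) for o,d in rays]
def down(a):  # tool x axis at world angle a(deg), z down
    a=np.radians(a);c,s=np.cos(a),np.sin(a); return np.array([[c,s,0],[s,-c,0],[0,0,-1.]])
E
python3 - <<'E'
from h import *
from cell import robot
s=robot.camera("scene"); d=robot.camera("side")
cs=cv2.resize(s["pixels"][190:300,130:390],None,fx=3,fy=3,interpolation=3)
cd=cv2.resize(d["pixels"][150:370,210:360],None,fx=2.7,fy=2.7,interpolation=3)
cv2.imwrite("pics/b_s.png",cs);cv2.imwrite("pics/b_d.png",cd)
print("cushion z152 scene",onz(s,308,222,150),"side",onz(d,289,180,150))
print("rail ends scene",onz(s,149,200,155),onz(s,235,211,155),"side",onz(d,291,230,155),onz(d,302,308,155))
for n in["ear_defenders","crown","bolt_head"]: print(n)
E
```

```text
cushion z152 scene [526.03905849 123.37949449 150.        ] side [541.99571304 126.21573588 150.        ]
rail ends scene [ 526.02846331 -306.40528996  155.        ] [525.99213623 -68.85002448 155.        ] side [521.49193786 -86.4200562  155.        ] [ 515.29821712 -315.24417747  155.        ]
ear_defenders
crown
bolt_head
```

View pics/b_s.png

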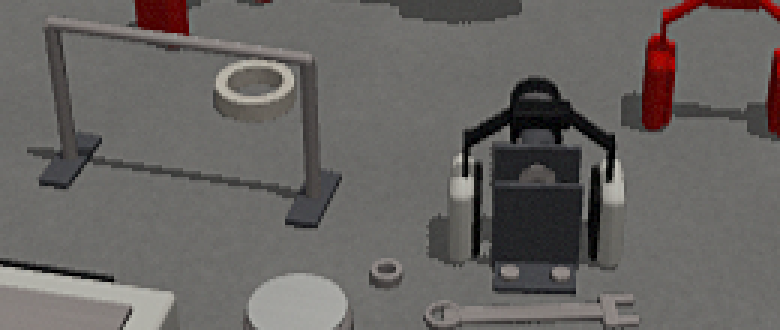

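View pics/b_d.png

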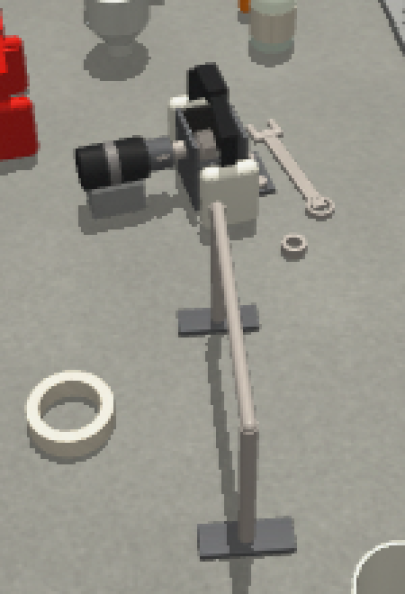

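Run:
```python
from h import *
from cell import robot
p=robot.read_eef_pos();R=robot.read_ee_rot();w=robot.camera("wrist")
print("cam in tool",(np.array(R).T@(w["T"][:3,3]-p)).round(1),(np.array(R).T@w["T"][:3,:3]).round(2).tolist(), np.array(R).round(2).tolist())
for P in([530,125,150],[522,-190,200],[525,125,60]):
  for a in(0,90,180,270):
    q=robot.ik(np.array(P,float),down(a)); print(P,a,None if q is None else np.round(q,0))
```

```text
cam in tool [   0.4  -76.  -143.1] [[1.0, -0.0, -0.0], [0.0, 0.96, 0.29], [0.0, -0.29, 0.96]] [[0.34, -0.94, 0.0], [-0.94, -0.34, 0.0], [-0.0, -0.0, -1.0]]
[530, 125, 150] 0 [ 11.   5. 113.  -0.  62.  11.]
[530, 125, 150] 90 [ 11.   5. 113.  -0.  62. -79.]
[530, 125, 150] 180 None
[530, 125, 150] 270 [ 11.   5. 113.  -0.  62. 101.]
[522, -190, 200] 0 [-23.   3. 109.  -0.  68. -23.]
[522, -190, 200] 90 [ -23.    3.  109.   -0.   68. -113.]
[522, -190, 200] 180 None
[522, -190, 200] 270 [-23.   3. 109.  -0.  68.  67.]
[525, 125, 60] 0 [ 11.  10. 117.  -0.  52.  11.]
[525, 125, 60] 90 [ 11.  10. 117.  -0.  52. -79.]
[525, 125, 60] 180 None
[525, 125, 60] 270 [ 11.  10. 117.  -0.  52. 101.]
```

Run:
```python
from h import *
from cell import robot
import pickle
out=[]
for i,P in enumerate(([525,-150,330],[525,60,330],[525,150,330])):
    robot.goto(np.array(P,float),down(0)); w=robot.camera("wrist"); out.append(w)
    cv2.imwrite(f"pics/c{i}.png",w["pixels"])
    for t in ["crown","rail_mid","bolt_head","bracket","ear_defenders"]:
        print(i,t,[([round(x) for x in d['bbox']],round(d['p'],2)) for d in robot.find_in(w,t)][:3],[([round(x,1) for x in d['position']],round(d['p'],2)) for d in robot.landmark_of(w,t)][:3])
pickle.dump(out,open("c.pkl","wb")); print(robot.read_time_s())
```

```text
0 crown [([274, 0, 49, 23], 0.91), ([38, 209, 109, 90], 0.69)] [([276.1, 63.8], 0.89), ([317.5, 330.5], 0.51)]
0 rail_mid [([243, 99, 62, 229], 0.77)] [([226.9, 269.4], 0.64)]
0 bolt_head [([148, 155, 53, 55], 0.26)] []
0 bracket [] []
0 ear_defenders [([271, 0, 52, 24], 0.97)] []
1 crown [([94, 310, 45, 90], 0.72), ([258, 52, 67, 123], 0.62), ([72, 0, 77, 76], 0.58)] [([114.4, 290.7], 0.9), ([381.0, 103.7], 0.9), ([9.3, 89.8], 0.63)]
1 rail_mid [([228, 103, 53, 31], 0.58), ([249, 241, 51, 121], 0.55)] []
1 bolt_head [([227, 105, 54, 31], 0.58)] [([113.5, 279.7], 0.61), ([209.0, 428.3], 0.53)]
1 bracket [([169, 80, 165, 73], 0.55)] [([111.5, 288.8], 0.65)]
1 ear_defenders [([74, 2, 78, 76], 0.97), ([251, 48, 77, 127], 0.82), ([222, 101, 62, 36], 0.41)] [([112.8, 286.7], 0.77)]
2 crown [([71, 28, 81, 115], 0.95), ([98, 365, 27, 55], 0.79), ([256, 121, 64, 127], 0.72)] [([82.4, 87.3], 0.85), ([197.2, 293.5], 0.7)]
2 rail_mid [([249, 289, 49, 73], 0.67)] []
2 bolt_head [([230, 176, 48, 33], 0.91)] [([336.7, 194.7], 0.54)]
2 bracket [([174, 146, 158, 74], 0.64), ([227, 175, 49, 30], 0.43)] []
2 ear_defenders [([249, 124, 72, 124], 0.89), ([102, 374, 20, 44], 0.88), ([67, 27, 88, 114], 0.84)] [([175.6, 284.3], 0.62)]
6.525
```

View pics/c0.png

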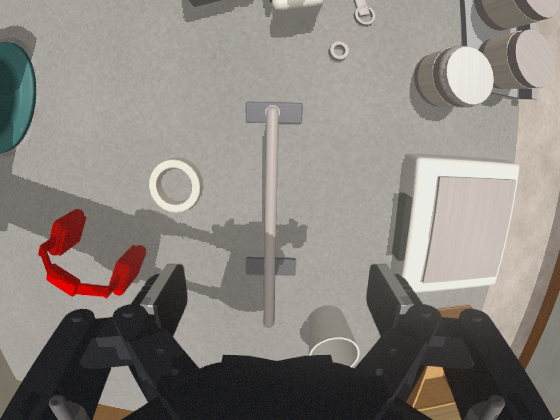

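View pics/c1.png

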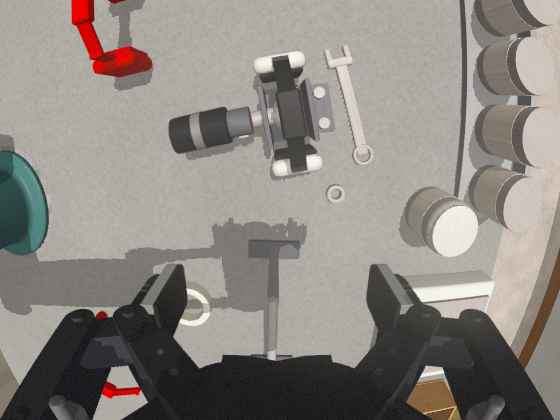

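View pics/c2.png

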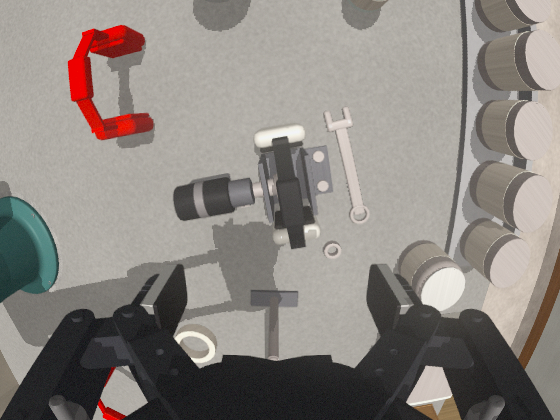

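Picture c1 shows the white-cup ear defenders astride the bracket at (288,113), with the runner to the left at (210,130). Picture c0 shows the whole rail, from (272,112) to (269,325). I'll take close crops for accurate corners.

Run:
```python
import cv2
a=cv2.imread("pics/c1.png")[40:190,160:350]; b=cv2.imread("pics/c2.png")[110:260,160:350]
cv2.imwrite("pics/d1.png",cv2.resize(a,None,fx=4,fy=4,interpolation=2))
cv2.imwrite("pics/d2.png",cv2.resize(b,None,fx=4,fy=4,interpolation=2))
```

```text
(no output)
```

View pics/d1.png

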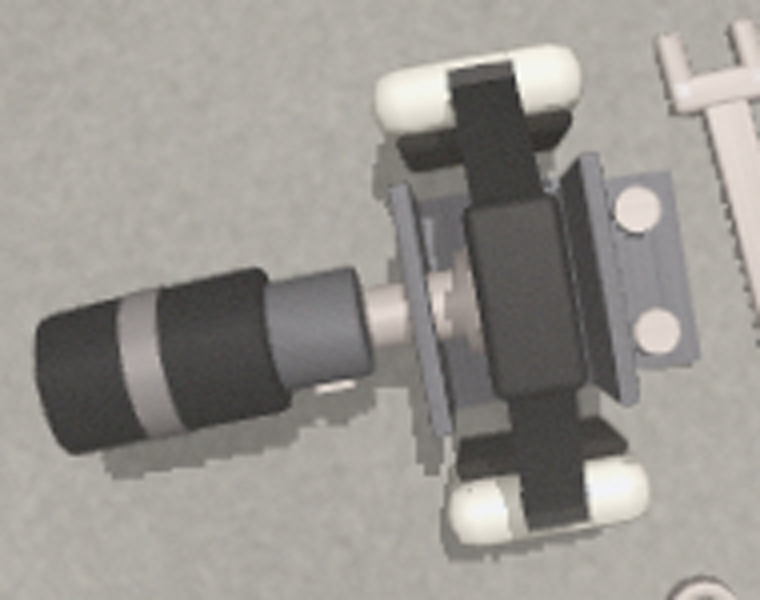

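View pics/d2.png

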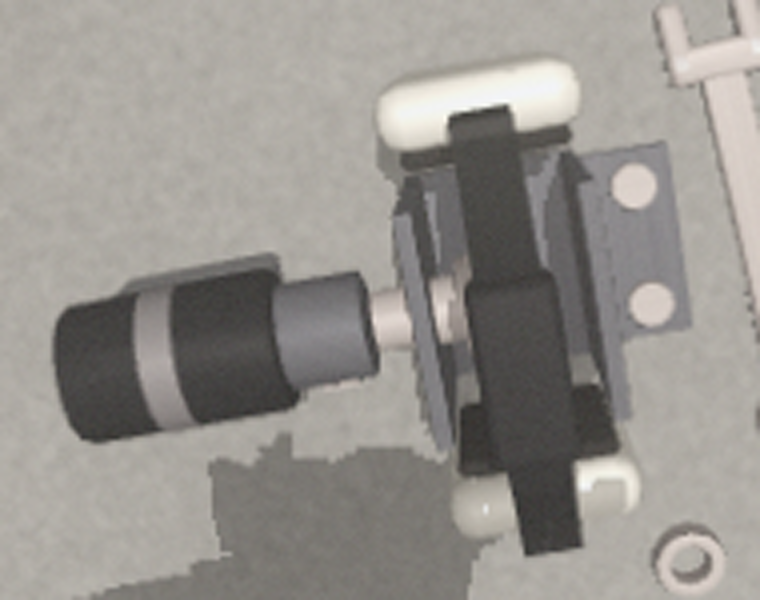

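```bash
python3 - <<'E'
from h import *
import pickle
c0,c1,c2=pickle.load(open("c.pkl","rb"))
def q(c,pts,z,off,s=4): return np.array([fonz(c,off[0]+(u+.5)/s-.5,off[1]+(v+.5)/s-.5,z)[:2] for u,v in pts])
def rep(n,P):
    print(n,P.round(1).tolist(),"mean",P.mean(0).round(1),"sides",[round(float(np.linalg.norm(P[i]-P[i-1])),1) for i in range(len(P))])
    e=(P[0]+P[1]-P[2]-P[3])/2; print("  yaw of y axis -90:",np.degrees(np.arctan2(e[1],e[0]))-90)
rep("cush",q(c1,[(467,213),(551,197),(586,385),(503,394)],152,(160,40)))
rep("cush2 top",q(c2,[(467,290),(551,274),(580,450),(509,460)],152,(160,110)))
rep("gap c1",q(c1,[(408,185),(582,158),(622,405),(452,432)],90,(160,40)))
rep("outer c1",q(c1,[(392,190),(598,153),(638,400),(436,434)],90,(160,40)))
# rail
for n,(u,v) in dict(top=(272,107),bot=(269,326)).items(): print(n,fonz(c0,u,v,155))
E
python3 - <<'E'
import cv2
a=cv2.imread("pics/c0.png")[85:345,210:330]
cv2.imwrite("pics/d0.png",cv2.resize(a,None,fx=2.3,fy=2.3,interpolation=2))
E
```

```text
cush [[526.3, 153.7], [546.6, 157.8], [555.5, 111.4], [535.1, 108.9]] mean [540.9 132.9] sides [45.6, 20.8, 47.3, 20.6]
  yaw of y axis -90: 11.001217451099862
cush2 top [[525.8, 156.2], [547.0, 160.4], [555.5, 113.5], [536.9, 110.7]] mean [541.3 135.2] sides [46.8, 21.6, 47.7, 18.8]
  yaw of y axis -90: 11.976882497605104
gap c1 [[509.3, 165.8], [559.5, 174.1], [572.0, 101.1], [521.8, 92.7]] mean [540.6 133.4] sides [74.1, 50.9, 74.0, 50.8]
  yaw of y axis -90: 9.710939895045087
outer c1 [[504.6, 164.4], [564.2, 175.7], [576.7, 102.7], [517.1, 92.1]] mean [540.7 133.7] sides [73.3, 60.6, 74.1, 60.5]
  yaw of y axis -90: 9.765681749183287
top [521.76022618 -70.42568659 155.        ]
bot [ 516.47332304 -320.64297966  155.        ]
```

View pics/d0.png

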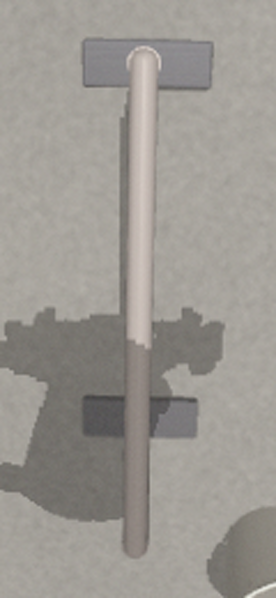

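Cushion centre is at (541,133.5), yaw ≈10.5°. Bracket centre is at (540.7,133.6), yaw 9.75°, with a measured gap of 51 × 74 mm against 50 × 76 given. Rail middle is at (519,−195.5), bar yaw −1.2°, with a measured bar length of 250 mm (posts 240 mm apart). These agree with the given sizes, so I'll grasp.

Run:
```python
from h import *
from cell import robot
P=np.array([541,133.3,0]);R=down(10.3)
robot.goto(P+[0,0,230],R)
robot.servo_line(P+[0,0,137],R,v=120)
robot.close(40); print("w",robot.read_grip_width(),robot.read_eef_pos())
f0=robot.read_contact_force()
robot.servo_line(P+[0,0,165],R,v=80); print("w",robot.read_grip_width(),np.round(robot.read_contact_force(),1),np.round(f0,1))
for n in("side","wrist"): cv2.imwrite(f"pics/e_{n}.png",robot.camera(n)["pixels"])
print(robot.read_time_s())
```

```text
w 22.86679490600346 [541.02236917 133.31858566 137.35192487]
w 22.644070846733417 [-0.4  0.3 -2. ] [-1.6 -0.4  3.2]
9.1333
```

View pics/e_side.png

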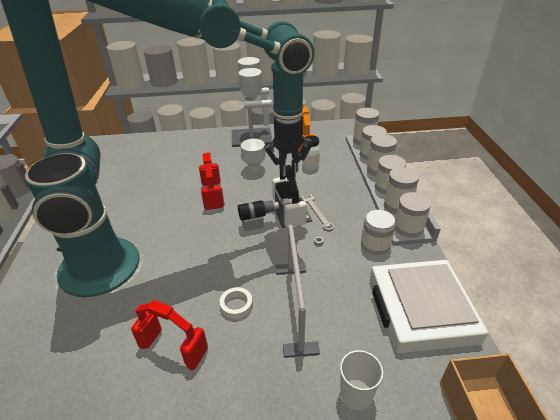

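View pics/e_wrist.png

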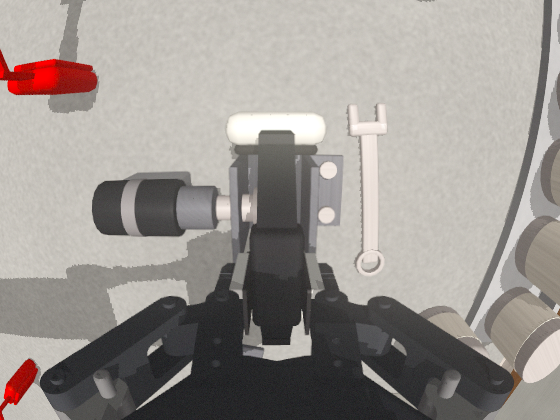

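The cushion is held at 22.6 mm width with 2 N of weight, and the wrist view is square to the bracket. Next I carry it to the rail.

Run:
```python
from h import *
from cell import robot
P=np.array([541,133.3,0]);R=down(10.3)
robot.servo_line(P+[0,0,345],R,v=200)
Q=np.array([519,-195.5,0]);RQ=down(-91.2)
robot.goto(Q+[0,0,345],RQ); robot.dwell(0.3)
print(np.round(robot.read_contact_force(),1),robot.read_grip_width(),robot.read_joint_positions())
cs={}
for n in("side","wrist","scene"): c=robot.camera(n);cs[n]=c;cv2.imwrite(f"pics/f_{n}.png",c["pixels"])
print(robot.read_time_s())
```

```text
[-0.7 -0.9 -2. ] 22.96922044652823 [-2.31272064e+01 -8.63502700e-01  9.79255444e+01  4.56262683e-03
  8.29343098e+01  6.79770683e+01]
11.8833
```

View pics/f_side.png

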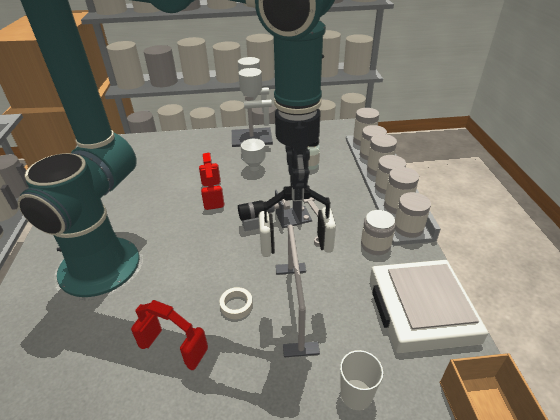

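View pics/f_wrist.png

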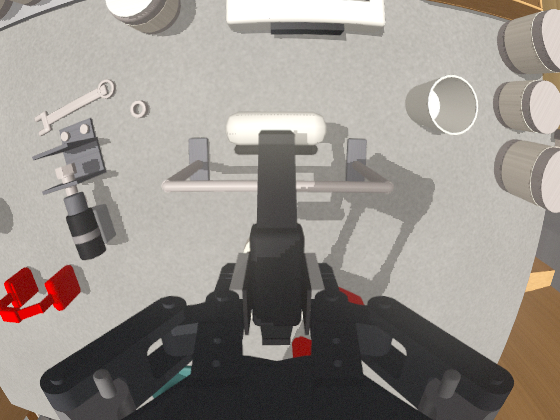

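View pics/f_scene.png

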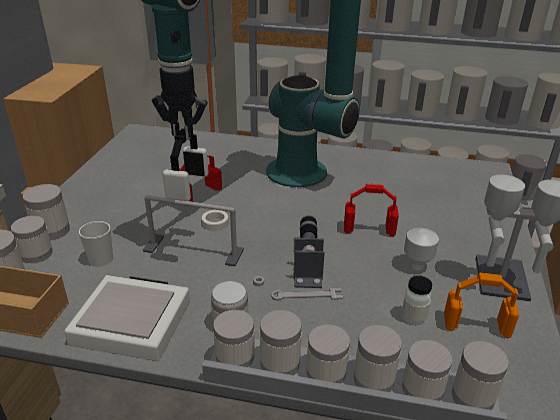

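Run:
```python
from h import *
from cell import robot
import pickle
w=robot.camera("wrist")
print("rail ends",fonz(w,165,185.5,155),fonz(w,391,187,155))
c0,_,_=pickle.load(open("c.pkl","rb"))
print("tape",[fonz(c0,u,v,12)[:2].round(0) for u,v in((150,185),(201,185),(175,160),(175,212))])
Q=np.array([519,-195.5,0]);RQ=down(-91.2)
robot.servo_line(Q+[0,0,215],RQ,v=150)
c=robot.camera("side");cv2.imwrite("pics/g_side.png",cv2.resize(c["pixels"][100:370,180:400],None,fx=2.2,fy=2.2))
c=robot.camera("wrist");cv2.imwrite("pics/g_wrist.png",c["pixels"]);print(np.round(robot.read_contact_force(),1),robot.read_time_s())
```

```text
rail ends [522.39313338 -72.74443188 155.        ] [ 515.64259549 -319.98532105  155.        ]
tape [array([ 333., -178.]), array([ 414., -179.]), array([ 376., -141.]), array([ 370., -221.])]
[-0.2 -0.6 -1.9] 13.05
```

View pics/g_side.png

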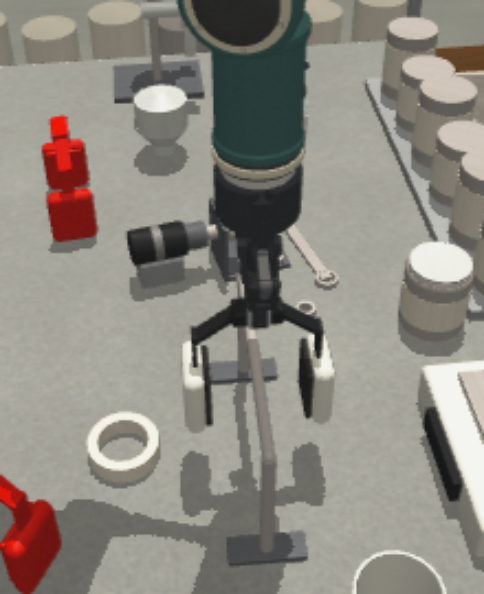

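View pics/g_wrist.png

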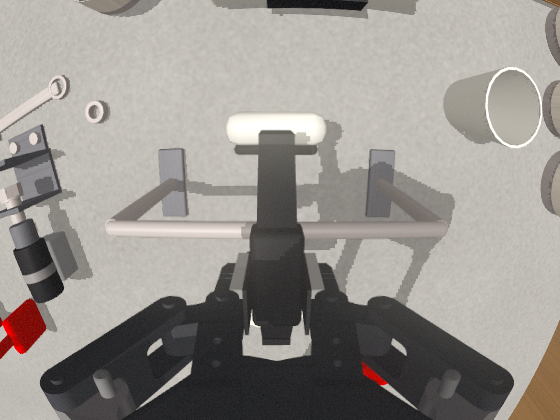

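The cups straddle the bar, one each side, and the second measurement of the rail middle, (519,−196), agrees. The tape's rear edge is at x≈414, clear of the cups (front at 443). I lower slowly until contact and release.

Run:
```python
from h import *
from cell import robot
Q=np.array([519,-195.8,0]);RQ=down(-91.4)
robot.servo_line(Q+[0,0,170],RQ,v=80)
robot.dwell(.15)
print(robot.servo_line(Q+[0,0,160],RQ,v=15,contact_N=4), robot.read_eef_pos(),np.round(robot.read_contact_force(),1))
robot.open(); robot.dwell(.2)
c=robot.camera("side");cv2.imwrite("pics/h_side.png",cv2.resize(c["pixels"][100:370,180:400],None,fx=2.2,fy=2.2))
c=robot.camera("wrist");cv2.imwrite("pics/h_wrist.png",c["pixels"]);print(np.round(robot.read_contact_force(),1),robot.read_grip_width(),robot.read_time_s())
```

```text
True [ 519.12204295 -195.85121891  164.01011655] [-1.1 -0.   5.3]
[-0.   0.6 -0.4] 85.40968045897615 15.325
```

View pics/h_side.png

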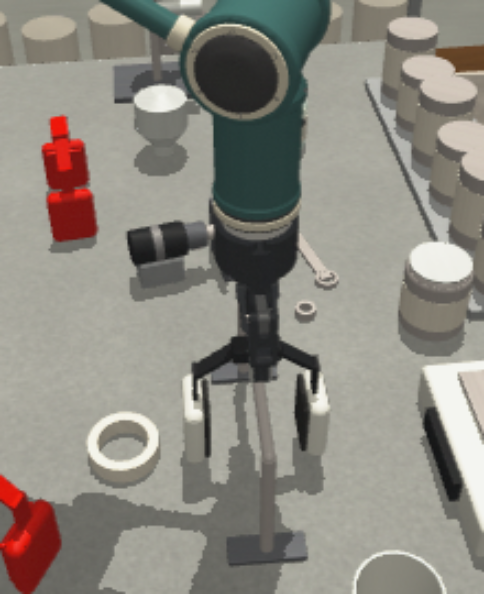

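View pics/h_wrist.png

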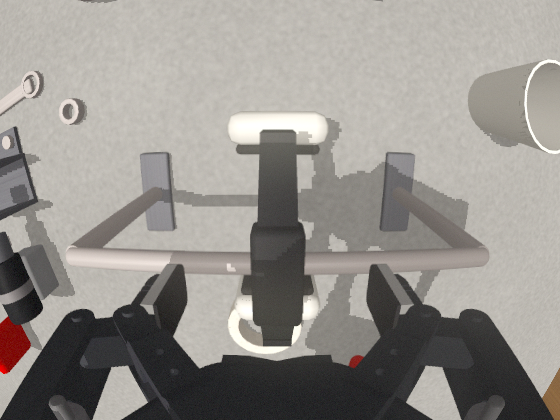

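Run:
```python
from h import *
from cell import robot
import pickle
Q=np.array([519,-195.8,0])
robot.servo_line(Q+[0,0,290],v=150)
B=np.array([534.8,132.6,0])
out=[]
robot.goto(B+[-60,0,270],down(-80.25))
w=robot.camera("wrist"); out.append(w)
cv2.imwrite("pics/i.png",w["pixels"])
print([(d['position'],d['p']) for d in robot.landmark_of(w,"bolt_head")][:2],[(d['bbox'],d['p']) for d in robot.find_in(w,"bolt_head")][:2])
c=robot.camera("side");cv2.imwrite("pics/i_side.png",c["pixels"])
out.append(c);pickle.dump(out,open("i.pkl","wb"));print(robot.read_time_s())
```

```text
[([127.8, 284.5], 0.85)] [([269.6, 122.2, 32.4, 73.0], 0.57)]
17.7833
```

View pics/i.png

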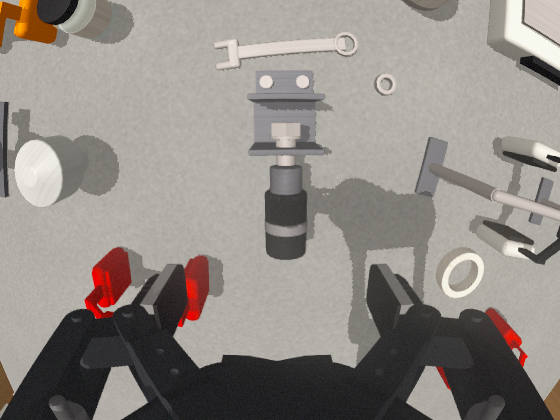

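View pics/i_side.png

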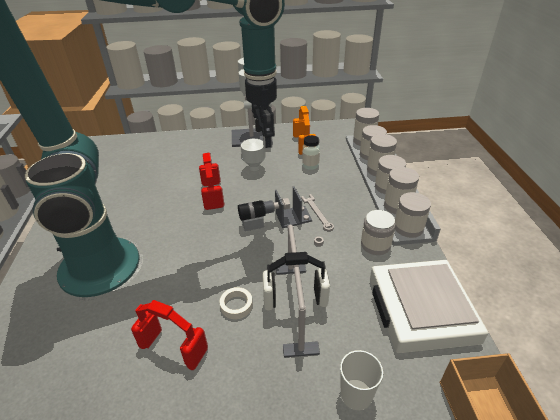

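The ear defenders hang level on the bar at (296,275) in the side view. The wrist view shows the bolt head clear in the gap at about (286,130), so I measure it.

Run:
```python
from h import *
import pickle
w,c=pickle.load(open("i.pkl","rb"))
cv2.imwrite("pics/i_crop.png",cv2.resize(w["pixels"][60:180,220:350],None,fx=5,fy=5,interpolation=2))
print("head",fonz(w,284.5,127.8,60))
for P in([534.8,132.6,60],[540.7,133.6,90]): print(fproj(w,P))
B=np.array([540.7,133.6]);a=np.radians(9.75);X=np.array([np.cos(a),np.sin(a)]);Y=np.array([-X[1],X[0]])
im=w["pixels"].copy()
im=cv2.resize(im[60:180,220:350],None,fx=5,fy=5,interpolation=2)
for x in(-31,-25,25,31):
  for y in(-38,38):
    p=fproj(w,[*(B+x*X+y*Y),90]); cv2.circle(im,tuple(int(v) for v in ((p[0]-220+.5)*5,(p[1]-60+.5)*5)),3,(0,0,255),-1)
for x in(-13,1):
  for y in(-15,15):
    p=fproj(w,[*(B+x*X+y*Y),60]); cv2.circle(im,tuple(int(v) for v in ((p[0]-220+.5)*5,(p[1]-60+.5)*5)),3,(0,255,0),-1)
cv2.imwrite("pics/i_ov.png",im)
```

```text
head [534.86444615 133.56962828  60.        ]
[285.37755977 128.01168811]
[286.19967078 123.46834924]
```

View pics/i_ov.png

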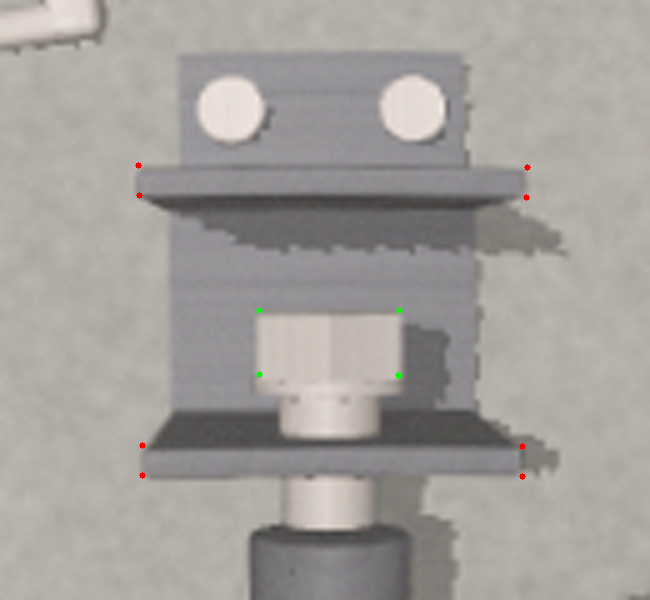

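The model overlay matches the image within about 1 mm. A corner is straight up now (t=17.8), so the flats face y. By the time I get there it will have turned, so I wait for the next alignment (about 8.7 s later).

Run:
```python
from h import *
from cell import robot
ims=[]
for d in(2.6,2.2):
    robot.dwell(d); t=robot.read_time_s(); w=robot.camera("wrist"); print(t)
    ims.append(cv2.resize(w["pixels"][115:150,260:310],None,fx=8,fy=8,interpolation=2))
cv2.imwrite("pics/j.png",np.hstack(ims))
```

```text
20.3833
22.6333
```

View pics/j.png

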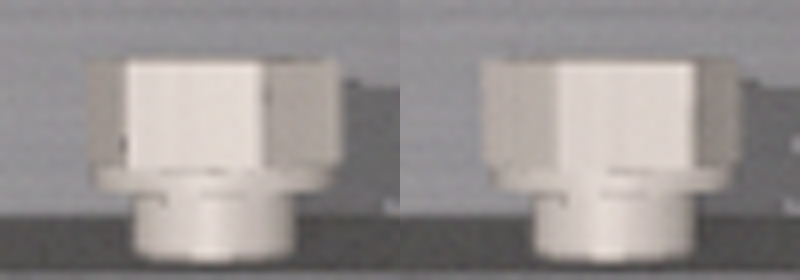

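The head turns at 0.11 rad/s, so the next alignment is at t≈26.6. I descend now and close at about t=26.3.

Run:
```python
from h import *
from cell import robot
B=np.array([534.9,133.0,0]);R=down(-80.25)
robot.goto(B+[0,0,170],R)
print(robot.servo_line(B+[0,0,41],R,v=110,contact_N=12),robot.read_time_s(),np.round(robot.read_contact_force(),1),robot.read_eef_pos())
t=robot.read_time_s()
if t<26.2: robot.dwell(26.2-t)
robot.close(55)
print(robot.read_time_s(),robot.read_grip_width(),np.round(robot.read_contact_force(),1),robot.read_ft_torque(),robot.read_eef_pos())
w=robot.camera("wrist");cv2.imwrite("pics/k1.png",w["pixels"])
robot.dwell(1.5)
w=robot.camera("wrist");cv2.imwrite("pics/k2.png",w["pixels"])
c=robot.camera("side");cv2.imwrite("pics/k_side.png",c["pixels"])
print(robot.read_time_s(),robot.read_grip_width(),np.round(robot.read_contact_force(),1))
```

```text
False 24.55 [ 0.2 -0.2 -0.2] [535.71684045 133.17340633  41.86160227]
26.7583 28.861075570437915 [-1.1 -4.6  3. ] [-0.42156653  0.10798585  0.05722436] [534.98146974 132.42107403  41.25928926]
28.4083 28.68188475880523 [-1.7 -5.2  4.8]
```

View pics/k2.png

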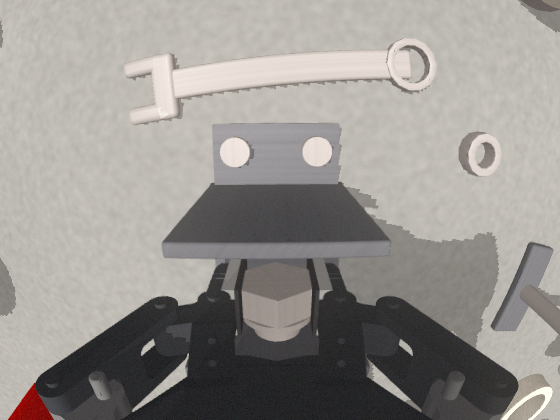

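View pics/k_side.png

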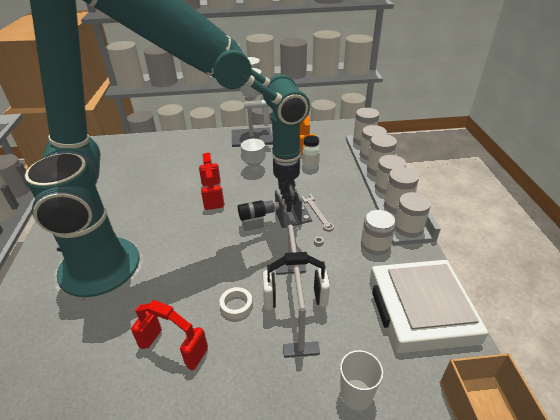

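The head sits squarely between the pads at (278,295), width 28.7 mm. I check for creep between the pictures, then hand in.

Run:
```python
from h import *
from cell import robot
robot.dwell(1.0)
w=robot.camera("wrist")["pixels"]; a,b=cv2.imread("pics/k1.png"),cv2.imread("pics/k2.png")
s=np.s_[258:345,238:318]
print([float(cv2.absdiff(x[s],y[s]).mean().round(2)) for x,y in((a,b),(b,w))])
cv2.imwrite("pics/l.png",cv2.resize(np.hstack([a[s],b[s],w[s]]),None,fx=3,fy=3))
print(robot.read_grip_width(),np.round(robot.read_contact_force(),1),np.linalg.norm(np.subtract(robot.read_eef_pos(),[534.9,133,41])),robot.read_time_s())
```

```text
[1.96, 1.92]
29.138078763165844 [-1.1 -5.5  3.7] 0.6216691493846898 29.4583
```

View pics/l.png

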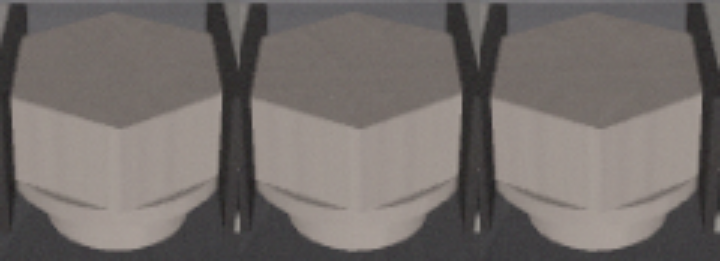

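The three frames, taken over 2.7 s, are identical apart from noise, so the bolt is stopped and held by its flats.

```bash
python3 -c "
from cell import robot
print(robot.hand_in())"
```

```text
the job is handed in; nothing more can be done
None
```

I hung the white-cup ear defenders over the rail, one cup on each side of the bar. Then I reached into the gap and gripped the bolt head across its flats with 55 N. I handed in at about 29.5 s, still holding it.

- **Bolt:** three wrist pictures over 2.7 s show no turning. The width reading was 28.7–29.1 mm on the 30 mm flats; it read about 1 mm low on the cushion too. The fingers ended 0.6 mm from the point I had measured. I timed the close for when the flats faced the fingers.
- **Ear defenders:** the last side picture, about 1 s before hand-in, shows them level on the bar and well clear of the arm. I judged their stillness from pictures only and did not measure their speed.
- **Rest of the bench:** nothing else looks moved in the last side picture, and the force readings showed no unexpected contact. I did not measure each item's position again.

No check failed or disagreed, and the hand-in reports no verdict.

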